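# Dock a tube carrier on the loader's hidden pin

### The arm

A 6-joint arm with a two-finger parallel gripper is mounted at the origin on the work surface. World frame = base frame: x ahead of the robot, y to its left, z up, the work surface at z = 0. Lengths are in m, angles in degrees, forces in N, time in s.
With the tool pointing down it reaches from about 0.4 to 0.825 m from the base axis. Payload 7 kg.
Tool frame: the origin (TCP) lies midway between the tips of the shut fingers; the grasp point (between the pads) lies 19 mm behind it; z points along the fingers, y is the line along which they close (so a half turn about z gives the same grasp; the last joint's range is limited). The gripper opens to 88 mm and grips with 3 to 60 N. Pads are 19 mm wide; open, the fingers measure 130 mm over their backs; the gripper's body (78 mm by 193 mm) begins 47 mm behind the grasp point.
Start: joints at [-55.056, 20.546, 0.682, 0, -70.136, -16.507], TCP at [0.213, -0.64, 0.227] pointing down, gripper open.
Joint ranges: [-176.03, 176.03], [-82.01, 121.73], [-58.28, 71.71], [-173.87, 95.51], [-174.79, -0.11], [-173.66, 173.66]. Speed limits (degrees/s): [136.94, 136.94, 172.46, 180, 180, 180].

### API

Orientations are given as [roll, pitch, yaw] about the fixed x, y, z axes, in that order (R = Rz(yaw) Ry(pitch) Rx(roll)).
In Python, from plant import telemetry, viewer, workorder gives the robot as it stands. The module is installed in compiled form; this text tells all that it offers.
- The arm moves only by the tool carry_out, never from a script. Its argument "rows" is a list of rows, each a list of 6 numbers: the shift along the tool's x, y, z in m, then the turn, a rotation vector about the tool's x, y, z in rad. In form: [[tx, ty, tz, ax, ay, az], ...]. A call has 1 to 8 rows; each row is the pose to reach, as a shift and turn from the pose commanded when the call began, along the tool's axes at that moment; what a row does not reach only later rows make up. A row lasts 1/8 s, in which the tool goes at most 62.5 mm and 10.7 degrees, less where a joint would pass 70% of its speed; a pose out of reach is approached as far as the arm can. A call with a gripper value outside its range is refused whole. "grip" is the gripper's target within -1 to 1 (fully open at 1, half-way at 0, shut at -1), set as the call begins (left out, the last holds). The fingers move at their own pace and stop on an object; the grip force is fixed at half the most. Time passes only in rows, so rows that repeat a pose let the fingers close. It gives the time, the measured TCP pose, the force, the opening and the grip force at its end, in the units of the state.
- telemetry.get_obs(): the state, without advancing time (a new reading comes with each control period).
- viewer.snapshot(name): name is "side" or "top" or "wrist"; returns the picture (480x640x3 uint8, red, green, blue); there is no depth.
- viewer.camera_info(name): a dict with "intrinsics" (3x3 intrinsics, pixels), "extrinsics" (4x4, takes a point from camera to world coordinates); the wrist camera has in their place "tool_from_camera" (4x4, takes a point from camera to tool coordinates, whose origin is the TCP and whose axes are the flange's). Camera axes: x right, y down, z forward; pixel columns grow to the right and rows downward; lengths in m; the calibration is good to about 2 mm. A picture is of the moment at which its call begins: read the wrist's pose just before it. camera_info takes no time and is no camera call.
- workorder.close_job(): hands the job in; it is judged then, once.
The state is a dict: "clock": time; "joint_pos": joint angles; "qvel": joint speeds; "tau": joint torques, N m; "tool_pos": TCP position; "orientation": TCP orientation; "force": force on the tool from outside, world axes, zero at the start; "moment": the same for the moment, N m; "opening": finger opening in m; "gripper_force": force on a finger pad.
Only numpy, scipy, OpenCV 4.12 (cv2) and the standard library are available. Lean on these libraries where they do the work, as an engineer would, in place of code of your own. Each camera call takes 0.05 s, during which the arm holds its last target. There are 200 camera calls.

### The job

Pick up the long tube carrier by its black handle and set it down flat on the loader's tray with its round-ended tongue pointing at the tunnel. Then nudge it along the tray into the tunnel until the hole under its tongue drops over the locating pin hidden inside and it lies fully home, flat on the tray, and let go of it. Push it in gently (it must never be forced hard against the pin or the tunnel), keep the carrier upright, and leave everything else on the bench alone.

Things in the scene. Friction and masses are not known exactly. Their poses are not given: they have to be found in the camera images.
- carrier: Tube carrier, plain aluminium, about 0.42 kg (0.33 to 0.53), 178 mm long (x), loose on the bench. Origin on its underside, below the middle of the handle; x towards the tongue, z up. A block (x -50 to +34 mm, 50 mm wide, 22 mm high) with a tongue in front (x +34 to +128 mm, 40 mm wide, 11 mm thick), level underneath. Centre of mass up to 20 mm in front of the handle's middle.
- carrier_handle (a point): Middle of the carrier's handle, 55 mm above its underside: a black upright plate 30 mm long (x), 12 mm thick (y), from 22 to 72 mm above the underside; pinch it from above across its thickness (carrier y). Two capped tubes, 15 mm wide, stand 24.5 mm in front of it (x), 14.5 mm to either side, tops 75 mm above the underside.
- carrier_hole (a point): Centre of the hole in the underside of the tongue, at underside level, 78 mm in front of the carrier's origin. The hole is 13 mm wide, 8 mm deep and closed on top: not seen from above. Axes as the carrier's.
- carrier_tip (a point): Tip of the tongue, at underside level, 128 mm in front of the carrier's origin. The tongue's end is rounded in plan (20 mm radius) and bevelled underneath by 22 degrees, so that it rides up over a low pin.
- carrier_back (a point): Middle of the flat back face of the carrier's block, 11 mm above the underside, 50 mm behind the carrier's origin: a good face to push on (50 mm wide, 22 mm high).
- loader: Sample loader, bolted down: a flat aluminium deck 100 mm wide, 320 mm long, top 12 mm above the bench; a white hood over a tunnel at its inner end. Origin on the bench, 12 mm straight below loader_mouth, same axes. Once the tongue is in the tunnel, more than 25 N between carrier and loader (pin included) is a failure.
- loader_mouth (a point): Middle of the tunnel's mouth, at deck level. x points level into the tunnel along the middle line, y across, z up. The tunnel is 42.5 mm wide, 33 mm high; the hood above it is 104 mm wide, its top 78 mm over the deck.
- tray_end (a point): Outer end of the open tray, on its middle line at deck level, 190 mm before the mouth. The tray is the flat deck from here to the mouth, with 5 mm high lips along both sides (inner faces 44 mm from the middle line); this end is open.
- tunnel_end (a point): Inner end wall of the tunnel, 100 mm in from the mouth, at deck level. Hidden in the tunnel a fixed steel locating pin (10 mm wide, 6 mm high, tapered top) stands on the middle line, 8 to 42 mm in from the mouth: where exactly differs each time and cannot be seen. The hole fits it with 1.5 mm of play all round; 6 mm drop.
- hood_top (a point): Middle of the hood's top, 66 mm in from the mouth, 78 mm over the deck. Under it, pushed in, the tongue's tip climbs the pin and rides on it, tilted about 3 degrees (a push of up to 9 N), then the hole drops over the pin, which then stops it dead. A steady push of 10 to 13 N is plenty. Before it meets the pin the carrier also lies flat: flat alone is not docked.
- tube_rack: grey tube rack, 74 x 96 x 50 mm, a bystander to leave alone; origin at the centre of its underside
- short_rack: small aluminium tube rack, 52 x 74 x 50 mm, no handle or tongue, a bystander to leave alone; origin at the centre of its underside
- wash_bottle: white bottle, 60 mm wide, 150 mm high, a bystander to leave alone; origin at the centre of its underside
- beaker: clear beaker, 70 mm wide, 85 mm high, a bystander to leave alone; origin at the centre of its underside
- tip_box: open white box with dividers, 115 x 80 x 50 mm, a bystander to leave alone; origin at the centre of its underside
- bucket_insert: black cylinder, 68 mm wide, 60 mm high, a bystander to leave alone; origin at the centre of its underside
- timer: white timer, 60 x 70 x 22 mm, a bystander to leave alone; origin at the centre of its underside

How it is judged (in metres and radians):
On the way:
1. the carrier lies flat on the open tray, tongue towards the tunnel, its hole still outside the mouth (x of carrier_hole in the frame of loader_mouth between -0.13 and -0.01 m and y of carrier_hole in the frame of loader_mouth between -0.03 and 0.03 m and z of each of carrier_hole, carrier in the frame of loader_mouth below 0.004 m and x of carrier in the frame of loader_mouth below -0.08 m), for 0.2 s.
At the end, for the whole second after the job is handed in: The carrier is docked: its hole is over the pin, 4 to 46 mm inside the mouth, within 4 mm of the tunnel's middle line, the underside at the hole within 2 mm of the deck, the carrier level within 0.03 rad and in line within 0.15 rad, at rest and let go (x of carrier_hole in the frame of loader_mouth between 0.004 and 0.046 m and y of carrier_hole in the frame of loader_mouth between -0.004 and 0.004 m and z of carrier_hole in the frame of loader_mouth below 0.002 m and z of carrier in the frame of loader_mouth below 0.003 m and angle between carrier's own z axis and vertical below 0.03 rad and angle between the x axis of carrier and the x axis of loader_mouth, either way round below 0.15 rad and linear speed of carrier below 0.01 m/s and contact force between the fingers and carrier below 0.2 N); the robot touches nothing.
It fails at once if the carrier, with its tongue in the tunnel, is forced against the loader or its pin with more than 25 N (contact force between carrier and loader above 25 N and x of carrier_hole in the frame of loader_mouth above -0.04 m).
It fails at once if the carrier is tipped by more than about 30 degrees (angle between carrier's own z axis and vertical above 0.52 rad).
It fails at once if a bystander is moved by more than 30 mm (distance of any of tube_rack, short_rack, wash_bottle, beaker, tip_box, bucket_insert, timer from where it was at the start of the episode above 0.03 m).
It also fails if it takes over 54 s, if anything falls off the work surface, if the arm or the gripper's body presses on something with over 40 N, if the wrist force passes 120 N, or if a joint passes its speed limit or range.

## Working session

There is one attempt and no reset: what is moved stays moved. The work goes in short steps, Python scripts to look and compute and a tool call to move; the robot and the scene stay as the last step left them, time stands still between calls to the robot, and variables do not carry over. Pictures are saved under pics/ and viewed, at most 10 in all, crops included, and the job is handed in when it is done.

Besides the shell and the picture viewer there is one more tool, called after "Call:" as name(argument=value, ...), one argument or row to a line, values as JSON. carry_out: Moves the arm, as the interface text tells. Its arguments: {"type":"object","properties":{"rows":{"type":"array"},"grip":{"type":"number"}},"required":["rows"]}

```bash
mkdir -p pics; python3 - <<'E'
from plant import telemetry, viewer
import cv2,numpy as np
o=telemetry.get_obs();print({k:np.round(v,3) for k,v in o.items()})
for n in("top","side"):
    im=viewer.snapshot(n);cv2.imwrite(f"pics/{n}0.png",im[...,::-1]);c=viewer.camera_info(n);print(n,np.round(c["intrinsics"],1).tolist(),np.round(c["extrinsics"],4).tolist())
print(viewer.camera_info("wrist"))
E
```

```text
{'clock': np.float64(0.0), 'joint_pos': array([-5.5056e+01,  2.0592e+01,  6.3300e-01, -1.9000e-02, -7.0137e+01,
       -1.6509e+01]), 'qvel': array([ 0.018, -0.034,  0.093,  0.017,  0.002, -0.044]), 'tau': array([-0.0000e+00, -5.8271e+01,  2.9305e+01,  6.9970e+00,  7.0000e-03,
       -0.0000e+00]), 'tool_pos': array([ 0.213, -0.64 ,  0.226]), 'orientation': array([ 1.79902e+02, -1.00000e-02, -1.61571e+02]), 'force': array([ 0.04 , -0.355,  0.117]), 'moment': array([0.061, 0.002, 0.019]), 'gripper_force': np.float64(0.0), 'opening': np.float64(0.087)}
top [[437.3, 0.0, 323.7], [0.0, 437.3, 243.3], [0.0, 0.0, 1.0]] [[-0.0307, -0.9923, 0.1203, 0.4365], [-0.9991, 0.027, -0.0318, -0.0039], [0.0283, -0.1212, -0.9922, 1.1877], [0.0, 0.0, 0.0, 1.0]]
side [[497.0, 0.0, 321.1], [0.0, 497.0, 238.6], [0.0, 0.0, 1.0]] [[-0.7604, -0.3614, 0.5396, -0.1645], [-0.6494, 0.4341, -0.6244, 0.8021], [-0.0085, -0.8252, -0.5648, 0.8327], [0.0, 0.0, 0.0, 1.0]]
{'intrinsics': array([[361.07147846,   0.        , 325.44537302],
       [  0.        , 361.07147846, 238.54089129],
       [  0.        ,   0.        ,   1.        ]]), 'tool_from_camera': array([[-6.47938262e-04, -9.61917921e-01, -2.73337691e-01,
         7.40891240e-02],
       [ 9.99999303e-01, -8.93057045e-04,  7.72340487e-04,
         2.14654960e-03],
       [-9.87034306e-04, -2.73337000e-01,  9.61917829e-01,
        -1.58196617e-01],
       [ 0.00000000e+00,  0.00000000e+00,  0.00000000e+00,
         1.00000000e+00]])}
```

View pics/top0.png

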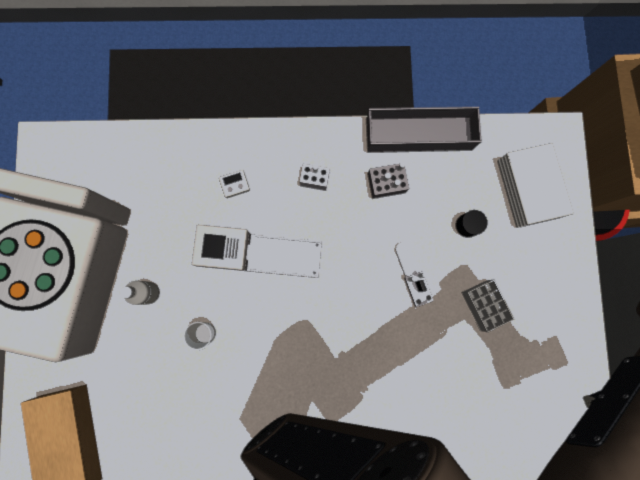

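View pics/side0.png

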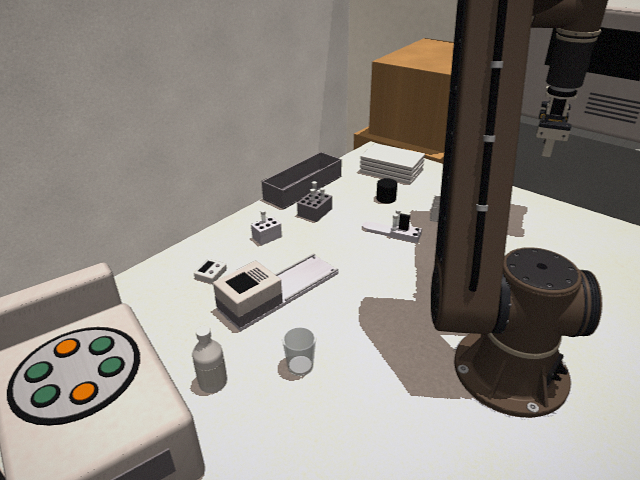

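The top view shows the carrier, with its block near (420,290) and its tongue tip near (398,245). The loader's hood is around (220,248) and the tray's outer end is near (321,260). The side view has the handle near (404,221) and the tray end near (322,264).

```bash
cat > h.py <<'E'
from plant import telemetry, viewer
import cv2,numpy as np
from scipy.spatial.transform import Rotation as R
def cam(n,o=None):
    c=viewer.camera_info(n)
    if n!="wrist": return c["intrinsics"],c["extrinsics"]
    T=np.eye(4);T[:3,:3]=R.from_euler('xyz',o["orientation"],degrees=True).as_matrix();T[:3,3]=o["tool_pos"]
    return c["intrinsics"],T@c["tool_from_camera"]
def ray(C,uv):
    K,E=C;d=E[:3,:3]@np.linalg.solve(K,[*uv,1.]);return E[:3,3],d/np.linalg.norm(d)
def plane(C,uv,z):
    p,d=ray(C,uv);return p+d*(z-p[2])/d[2]
def tri(C1,a,C2,b):
    p,d=ray(C1,a);q,e=ray(C2,b);s=np.linalg.lstsq(np.c_[d,-e],q-p,rcond=None)[0]
    x,y=p+s[0]*d,q+s[1]*e;return (x+y)/2,np.linalg.norm(x-y)
def proj(C,P):
    K,E=C;q=K@(E[:3,:3].T@(np.asarray(P)-E[:3,3]));return q[:2]/q[2]
def shot(f):
    o=telemetry.get_obs();im=viewer.snapshot("wrist")[...,::-1].copy();cv2.imwrite(f"pics/{f}.png",im);np.save(f"pics/{f}.npy",cam("wrist",o)[1]);return im,o
def load(f): return cv2.imread(f"pics/{f}.png"),(viewer.camera_info("wrist")["intrinsics"],np.load(f"pics/{f}.npy"))
def totool(o,v): # world shift -> tool axes
    return R.from_euler('xyz',o["orientation"],degrees=True).inv().apply(v)
E
python3 - <<'E'
from h import *
T=cam("top");S=cam("side")
for n,uv,z in[("handle",(421,286),.06),("tip",(398,245),.005),("trayendA",(322,242),.012),("trayendB",(320,277),.012),("hoodA",(197,226),.09),("hoodB",(248,228),.09),("hoodC",(244,270),.09),("hoodD",(193,265),.09)]:print(n,plane(T,uv,z).round(3))
print(tri(T,(421,286),S,(404,216)),tri(T,(398,245),S,(363,228)))
t=cv2.imread("pics/top0.png");s=cv2.imread("pics/side0.png")
a=cv2.resize(t[225:315,370:450],None,fx=5,fy=5,interpolation=2);b=cv2.resize(s[195:245,350:430],None,fx=5,fy=5,interpolation=2)
cv2.imwrite("pics/z.png",np.hstack([a,np.vstack([b,np.zeros((200,400,3),np.uint8)])]))
E
```

```text
handle [ 0.455 -0.288  0.06 ]
tip [ 0.57  -0.245  0.005]
trayendA [ 0.583 -0.037  0.012]
trayendB [ 0.488 -0.029  0.012]
hoodA [0.622 0.279 0.09 ]
hoodB [0.614 0.151 0.09 ]
hoodC [0.508 0.162 0.09 ]
hoodD [0.524 0.289 0.09 ]
(array([ 0.45549174, -0.28577294,  0.06842572]), np.float64(0.000772477694279279)) (array([ 0.57077666, -0.24620657, -0.00158976]), np.float64(0.0007193583708510173))
```

View pics/z.png

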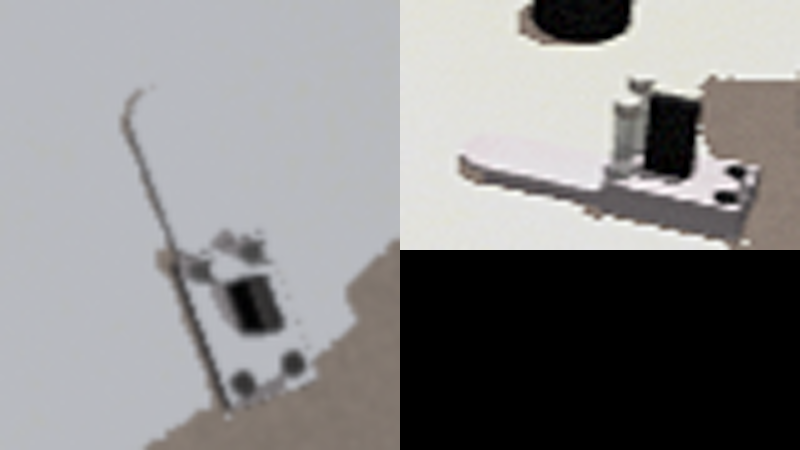

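The crop shows the handle at about (421,286) in the top view, and triangulation puts its top at z≈0.068. The tongue edge gives a carrier yaw of about 18°. The tool yaw of -161.6° already suits the grasp, so I'll move above the handle for a wrist look.

Call:
carry_out(
  rows=[
    [-0.04, 0.03, 0, 0, 0, 0],
    [-0.09, 0.07, 0, 0, 0, 0],
    [-0.14, 0.107, 0, 0, 0, 0],
    [-0.19, 0.145, 0, 0, 0, 0],
    [-0.24, 0.184, 0, 0, 0, 0],
    [-0.29, 0.222, 0, 0, 0, 0],
    [-0.325, 0.25, 0, 0, 0, 0],
    [-0.34, 0.261, 0, 0, 0, 0],
  ],
  grip=1,
)

```text
clock: 1.1
tool_pos: [0.4545, -0.283, 0.2264]
orientation: [180.0, -0.0, -161.4]
force: [-0.7, -0.5, -0.2]
opening: 0.0876
gripper_force: 0.0
```

Call:
carry_out(
  rows=[
    [0, 0, 0, 0, 0, 0],
    [0, 0, 0, 0, 0, 0],
  ],
)

```text
clock: 1.35
tool_pos: [0.453, -0.2857, 0.2263]
orientation: [180.0, -0.0, -161.6]
force: [-0.8, 0.4, -0.1]
opening: 0.0874
gripper_force: 0.0
```

```bash
python3 - <<'E'
from h import *
im,o=shot("w1");print({k:np.round(o[k],3) for k in("clock","tool_pos","orientation","force","opening")})
E
```

```text
{'clock': np.float64(1.35), 'tool_pos': array([ 0.453, -0.286,  0.226]), 'orientation': array([ 1.79986e+02, -2.70000e-02, -1.61589e+02]), 'force': array([-0.806,  0.4  , -0.071]), 'opening': np.float64(0.087)}
```

View pics/w1.png

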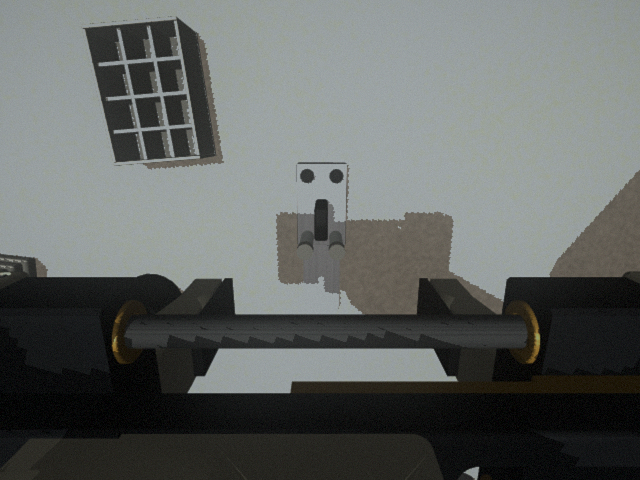

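The wrist view shows the carrier lying almost exactly in line with the image. The block's back edge runs from (297,162) to (347,163), with side edges at columns 297 and 348. The black handle is around (321,220) and the two tubes are near (306,240) and (337,240).

```bash
cat > m.py <<'E'
from h import *
im,C=load("w1");g=im.max(2)
r=(g[185:260,300:345]<40).astype(np.uint8)
n,l,s,c=cv2.connectedComponentsWithStats(r);i=1+s[1:,4].argmax();print("handle bbox",s[i]+[300,185,0,0,0],c[i]+[300,185])
m=l==i
for y in range(0,75,4):
    x=np.where(m[y])[0]
    if len(x):print(y+185,x.min()+300,x.max()+300,end=" | ")
print();G=cv2.GaussianBlur(g,(3,3),0)
for y in (165,180,190,200): print(y,[int(v) for v in g[y,290:302]],[int(v) for v in g[y,342:354]])
o=telemetry.get_obs();M=R.from_euler('xyz',o["orientation"],degrees=True)
f=lambda p:(M.inv().apply(p-o["tool_pos"])).round(4)
for uv in [(297,162.5),(347.5,163)]: print("back",plane(C,uv,.022).round(4),"tool",f(plane(C,uv,.022)))
for r in (200,240): print("handle top row",r,f(plane(C,(321.5,r),.072)))
T=cam("top");print("2view handle",tri(C,(321.5,218),T,(420.5,285)))
E
python3 m.py
```

```text
handle bbox [315 225  12  15 124] [320.75       232.80645161]
225 325 326 | 229 315 326 | 233 317 326 | 237 315 326 | 
165 [165, 163, 164, 162, 163, 159, 125, 162, 166, 166, 167, 169] [168, 169, 166, 169, 159, 104, 123, 164, 167, 164, 162, 164]
180 [161, 166, 167, 161, 165, 161, 127, 165, 164, 169, 166, 131] [158, 164, 166, 162, 131, 113, 121, 164, 162, 165, 164, 168]
190 [160, 167, 162, 168, 163, 164, 165, 169, 163, 167, 164, 168] [164, 161, 167, 162, 105, 109, 161, 167, 169, 165, 163, 165]
200 [162, 166, 165, 166, 166, 165, 163, 160, 164, 165, 168, 164] [168, 164, 168, 157, 97, 117, 159, 168, 161, 165, 165, 164]
back [ 0.4145 -0.3254  0.022 ] tool [ 0.0487 -0.0254  0.2044]
back [ 0.3993 -0.278   0.022 ] tool [0.0482 0.0244 0.2044]
handle top row 200 [ 0.0201 -0.0009  0.1544]
handle top row 240 [-0.0163 -0.001   0.1544]
2view handle (array([ 0.4560475 , -0.28801326,  0.0503453 ]), np.float64(0.004905730048833821))
```

Call:
carry_out(
  rows=[
    [-0.001, 0, 0.04, 0, 0, 0],
    [-0.002, 0, 0.085, 0, 0, 0],
    [-0.002, 0, 0.13, 0, 0, 0],
    [-0.002, 0, 0.165, 0, 0, 0],
    [-0.002, 0, 0.18, 0, 0, 0],
    [-0.002, 0, 0.19, 0, 0, 0],
    [-0.002, 0, 0.19, 0, 0, 0],
  ],
)

```text
clock: 2.28
tool_pos: [0.4555, -0.2849, 0.0368]
orientation: [-180.0, 0.0, -161.6]
force: [0.5, 0.8, 0.3]
opening: 0.0874
gripper_force: 0.0
```

Call:
carry_out(
  rows=[
    [0, 0, 0, 0, 0, 0],
    [0, 0, 0, 0, 0, 0],
    [0, 0, 0, 0, 0, 0],
    [0, 0, 0, 0, 0, 0],
    [0, 0, 0, 0, 0, 0],
    [0, 0, 0, 0, 0, 0],
  ],
  grip=-1,
)

```text
clock: 3.02
tool_pos: [0.4553, -0.2845, 0.0365]
orientation: [180.0, -0.0, -161.6]
force: [0.6, -0.2, -0.7]
opening: 0.0334
gripper_force: 0.0
```

Call:
carry_out(
  rows=[
    [0, 0, 0, 0, 0, 0],
    [0, 0, 0, 0, 0, 0],
    [0, 0, 0, 0, 0, 0],
    [0, 0, 0, 0, 0, 0],
    [0, 0, 0, 0, 0, 0],
  ],
)

```text
clock: 3.65
tool_pos: [0.4555, -0.2846, 0.0365]
orientation: [-180.0, 0.0, -161.6]
force: [0.9, -1.6, -2.1]
opening: 0.0114
gripper_force: 30.0
```

Call:
carry_out(
  rows=[
    [0, 0, -0.01, 0, 0, 0],
    [0, 0, -0.03, 0, 0, 0],
    [0, 0, -0.06, 0, 0, 0],
    [0, 0, -0.09, 0, 0, 0],
    [0, 0, -0.11, 0, 0, 0],
    [0, 0, -0.12, 0, 0, 0],
  ],
)

```text
clock: 4.4
tool_pos: [0.4552, -0.2843, 0.1577]
orientation: [-180.0, 0.0, -161.6]
force: [1.4, -0.6, -5.7]
opening: 0.0116
gripper_force: 30.0
```

Call:
carry_out(
  rows=[
    [-0.02, 0.015, -0.01, 0, 0, 0.02],
    [-0.055, 0.045, -0.02, 0, 0, 0.05],
    [-0.095, 0.08, -0.04, 0, 0, 0.08],
    [-0.14, 0.115, -0.06, 0, 0, 0.12],
    [-0.185, 0.15, -0.07, 0, 0, 0.16],
    [-0.23, 0.19, -0.08, 0, 0, 0.2],
    [-0.265, 0.22, -0.08, 0, 0, 0.225],
    [-0.284, 0.237, -0.08, 0, 0, 0.234],
  ],
)

```text
clock: 5.4
tool_pos: [0.6499, 0.0323, 0.2351]
orientation: [180.0, -0.1, -174.9]
force: [-0.2, 0.1, -4.4]
opening: 0.0118
gripper_force: 30.0
```

Call:
carry_out(
  rows=[
    [0, 0, 0, 0, 0, 0],
    [0, 0, 0, 0, 0, 0],
    [0, 0, 0, 0, 0, 0],
  ],
)

```text
clock: 5.78
tool_pos: [0.6493, 0.029, 0.2366]
orientation: [-180.0, -0.0, -175.0]
force: [1.1, -0.4, -5.1]
opening: 0.0116
gripper_force: 30.0
```

```bash
python3 - <<'E'
from h import *
im,o=shot("w2");print({k:np.round(o[k],4) for k in("clock","tool_pos","orientation","force","opening","joint_pos")})
E
```

```text
{'clock': np.float64(5.775), 'tool_pos': array([0.6493, 0.029 , 0.2366]), 'orientation': array([-1.799953e+02, -2.590000e-02, -1.750285e+02]), 'force': array([ 1.1047, -0.4437, -5.0883]), 'opening': np.float64(0.0116), 'joint_pos': array([ 1.972460e+01,  1.789350e+01, -1.860300e+00, -2.200000e-03,
       -7.027250e+01, -1.047524e+02])}
```

View pics/w2.png

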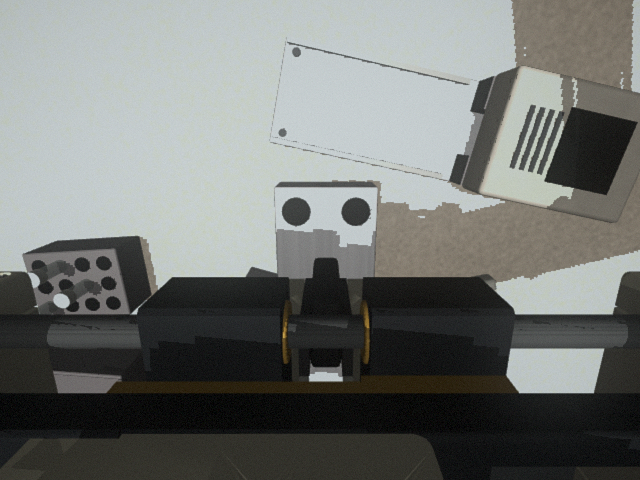

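The wrist view shows the tray's outer end from (287,40) to (270,143), its long edges running to about (475,82) and (452,180), and the hood front near (465–500, 70–190). I'll enlarge it to pick the edges exactly.

```bash
python3 - <<'E'
from h import *
im,C=load("w2");z=cv2.convertScaleAbs(im[30:230,260:526],alpha=1.3)
cv2.imwrite("pics/z2.png",cv2.resize(z,None,fx=3,fy=3,interpolation=2))
E
```

```text
(no output)
```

View pics/z2.png

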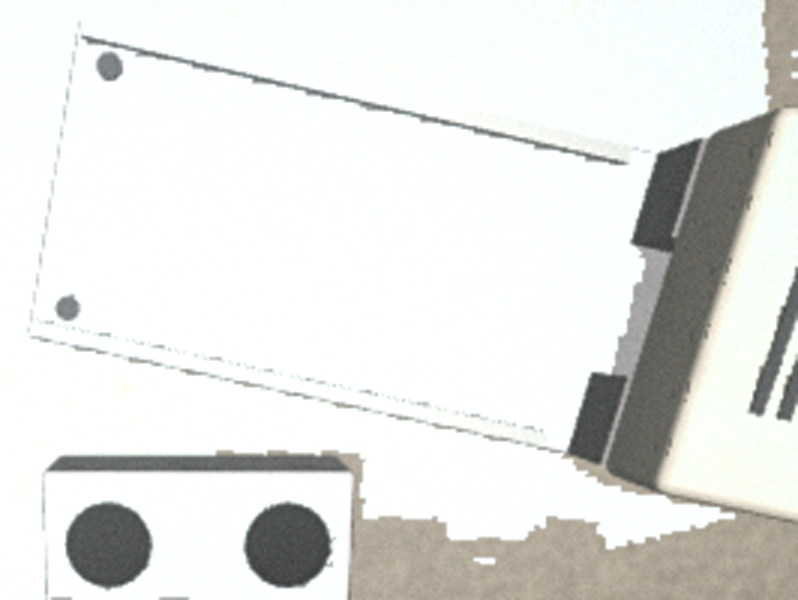

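In the enlargement the tunnel opening lies between the dark jamb corners at (635,245) and (592,373). Their outer corners are at (657,150) and (570,453). The tray screws are at (110,66) and (67,308), and the end corners at (78,25) and (31,338).

```bash
cat > l.py <<'E'
from h import *
im,C=load("w2");P=lambda x,y,z=.012:plane(C,(x/3+260-.33,y/3+30-.33),z)
A,B=P(635,245),P(592,373);S1,S2=P(110,66),P(67,308);O1,O2=P(657,150),P(570,453);E1,E2=P(78,36),P(31,338)
L1,L2=P(83,40),P(625,162);M1,M2=P(40,322,.017),P(545,432,.017)
n=np.linalg.norm;yaw=lambda d:np.degrees(np.arctan2(d[1],d[0])).round(2)
print("jamb gap",n(A-B),"outer",n(O1-O2),"end width",n(E1-E2))
mj,mo,ms,me=(A+B)/2,(O1+O2)/2,(S1+S2)/2,(E1+E2)/2
print("mids",mj.round(4),mo.round(4),ms.round(4),me.round(4),"len",n(mj-me))
print("yaw mid",yaw(mj-ms),yaw(mo-ms),"lips",yaw(L2-L1),yaw(M2-M1),"jamb perp",yaw(O2-O1)+90,yaw(A-B)-90, yaw(E2-E1)+90)
u=(mj-ms)/n(mj-ms);v=np.array([-u[1],u[0],0])
print("lip offs",[(q-ms)@v for q in(L1,L2,M1,M2)])
# two-view height check against top view
T=cam("top");print("tray end in top:",proj(T,E1),proj(T,E2),"jambs",proj(T,A),proj(T,B))
# held carrier: back top edge
bl,br=P(45,470,.236-.0365+.022),P(352,470,.236-.0365+.022);o=telemetry.get_obs();print("carrier back tool",totool(o,bl-o["tool_pos"]).round(4),totool(o,br-o["tool_pos"]).round(4))
t=cv2.imread("pics/top0.png")
print(proj(T,(L1+M1)/2))
E
python3 l.py
```

```text
jamb gap 0.04291629047873869 outer 0.10026965503333145 end width 0.09473621161179284
mids [0.5596 0.1652 0.012 ] [0.5587 0.1646 0.012 ] [ 0.5371 -0.0145  0.012 ] [ 0.5387 -0.0257  0.012 ] len 0.19212457732382524
yaw mid 82.88 83.15 lips 83.41 82.99 jamb perp 83.9 81.15 83.47
lip offs [np.float64(0.04363310725990347), np.float64(0.04530225799433506), np.float64(-0.04431849106502436), np.float64(-0.04397423835718795)]
tray end in top: [316.80685962 275.85533851] [319.78385233 240.97699415] jambs [245.93633206 260.48113679] [248.25252034 244.72758713]
carrier back tool [ 0.0515 -0.0222  0.0153] [0.0515 0.0268 0.0153]
[317.38450843 259.12464642]
```

Call:
carry_out(
  rows=[
    [0.01, 0, 0, 0, 0, -0.1],
    [0.025, 0, 0, 0, 0, -0.26],
    [0.04, 0.001, 0, 0, 0, -0.43],
    [0.055, 0.002, 0, 0, 0, -0.61],
    [0.07, 0.003, 0, 0, 0, -0.79],
    [0.085, 0.004, 0, 0, 0, -0.97],
    [0.1, 0.004, 0, 0, 0, -1.15],
    [0.107, 0.004, 0, 0, 0, -1.3],
  ],
)

```text
clock: 6.82
tool_pos: [0.5419, 0.0239, 0.2371]
orientation: [-180.0, 0.0, -100.2]
force: [0.3, 0.4, -4.5]
opening: 0.0119
gripper_force: 30.0
```

Call:
carry_out(
  rows=[
    [0, 0, 0.01, 0, 0, -0.065],
    [0, 0, 0.04, 0, 0, -0.065],
    [0, 0, 0.08, 0, 0, -0.065],
    [0, 0, 0.12, 0, 0, -0.065],
    [0, 0, 0.14, 0, 0, -0.065],
    [0, 0, 0.15, 0, 0, -0.065],
    [0, 0, 0.15, 0, 0, -0.065],
    [0, 0, 0.15, 0, 0, -0.065],
  ],
)

```text
clock: 7.82
tool_pos: [0.5437, 0.0248, 0.0877]
orientation: [-179.9, 0.0, -96.8]
force: [-0.2, 0.3, -4.5]
opening: 0.0118
gripper_force: 30.0
```

```bash
python3 - <<'E'
from h import *
im,o=shot("w3");print({k:np.round(o[k],4) for k in("clock","tool_pos","orientation","force","opening")})
t=viewer.snapshot("top")[...,::-1];cv2.imwrite("pics/top3.png",t)
z=cv2.resize(t[200:310,180:360],None,fx=3.5,fy=3.5,interpolation=2)
w=im[0:290,160:480]
cv2.imwrite("pics/c3.png",np.vstack([z[:, :630],np.hstack([cv2.resize(w,(230,208)),np.zeros((208,400,3),np.uint8)])]))
cv2.imwrite("pics/w3z.png",cv2.resize(w,None,fx=2,fy=2,interpolation=2))
E
```

```text
{'clock': np.float64(7.825), 'tool_pos': array([0.5437, 0.0248, 0.0877]), 'orientation': array([-1.798921e+02,  4.420000e-02, -9.675940e+01]), 'force': array([-0.1527,  0.3238, -4.4861]), 'opening': np.float64(0.0118)}
```

View pics/w3z.png

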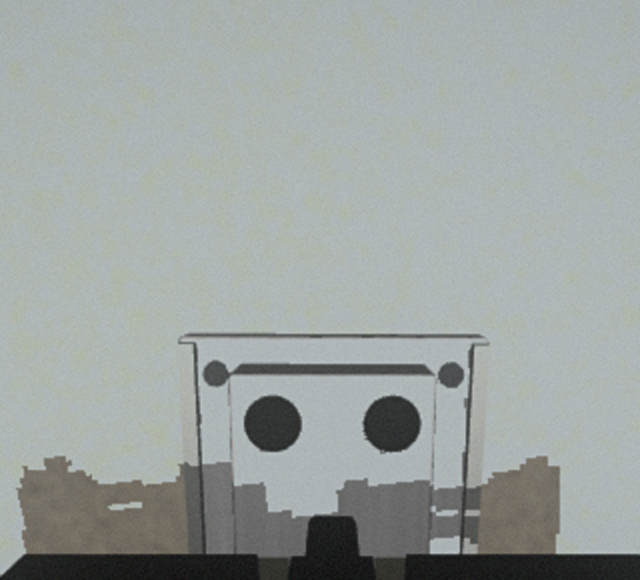

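The carrier's back edge (mid column 333) is centred between the tray screws (mid 333), with both lips symmetric about it. It is in line with the tray, so I'll lower it.

Call:
carry_out(
  rows=[
    [0, 0, 0.01, 0, 0, 0],
    [0, 0, 0.02, 0, 0, 0],
    [0, 0, 0.028, 0, 0, 0],
    [0, 0, 0.033, 0, 0, 0],
    [0, 0, 0.036, 0, 0, 0],
    [0, 0, 0.037, 0, 0, 0],
  ],
)

```text
clock: 8.68
tool_pos: [0.5429, 0.0247, 0.0494]
orientation: [180.0, -0.0, -96.8]
force: [1.0, 0.1, -5.3]
opening: 0.0121
gripper_force: 30.0
```

Call:
carry_out(
  rows=[
    [0, 0, 0.001, 0, 0, 0],
    [0, 0, 0.0015, 0, 0, 0],
    [0, 0, 0.0015, 0, 0, 0],
  ],
)

```text
clock: 9.05
tool_pos: [0.5431, 0.0248, 0.0485]
orientation: [-180.0, 0.0, -96.8]
force: [-1.7, 0.4, 0.5]
opening: 0.0117
gripper_force: 30.0
```

Call:
carry_out(
  rows=[
    [0, 0, 0, 0, 0, 0],
    [0, 0, 0, 0, 0, 0],
    [0, 0, 0, 0, 0, 0],
    [0, 0, 0, 0, 0, 0],
    [0, 0, 0, 0, 0, 0],
    [0, 0, 0, 0, 0, 0],
  ],
  grip=0.2,
)

```text
clock: 9.8
tool_pos: [0.5429, 0.0247, 0.048]
orientation: [180.0, 0.0, -96.8]
force: [0.0, -0.2, -0.6]
opening: 0.0526
gripper_force: 0.0
```

Call:
carry_out(
  rows=[
    [0, 0, -0.01, 0, 0, 0],
    [0, 0, -0.03, 0, 0, 0],
    [0, 0, -0.06, 0, 0, 0],
    [0.01, 0, -0.1, 0, 0, 0],
    [0.04, 0, -0.13, 0, 0, 0],
    [0.07, 0, -0.14, 0, 0, 0],
    [0.09, 0, -0.14, 0, 0, 0],
    [0.09, 0, -0.14, 0, 0, 0],
  ],
)

```text
clock: 10.8
tool_pos: [0.5317, -0.0658, 0.1878]
orientation: [180.0, 0.0, -96.9]
force: [0.3, 0.4, 0.1]
opening: 0.0525
gripper_force: 0.0
```

```bash
python3 - <<'E'
from h import *
im,o=shot("w4");print({k:np.round(o[k],4) for k in("clock","tool_pos","orientation","force","opening")})
t=viewer.snapshot("top")[...,::-1];cv2.imwrite("pics/top4.png",t)
w=cv2.resize(im[100:300,220:430],(420,400));z=cv2.resize(t[210:290,230:350],(600,400))[:, 200:580]
cv2.imwrite("pics/c4.png",np.hstack([w,z]))
E
```

```text
{'clock': np.float64(10.8), 'tool_pos': array([ 0.5317, -0.0658,  0.1878]), 'orientation': array([ 1.799684e+02,  8.000000e-04, -9.687190e+01]), 'force': array([0.2939, 0.3868, 0.1185]), 'opening': np.float64(0.0525)}
```

View pics/c4.png

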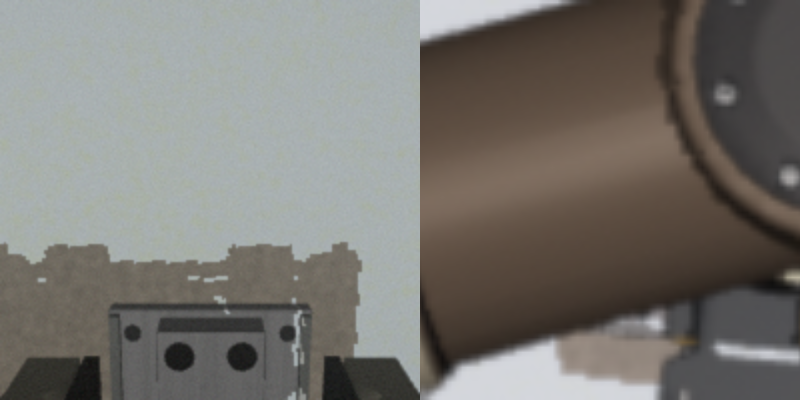

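Call:
carry_out(
  rows=[
    [0, 0, 0.02, 0, 0, 0],
    [0, 0, 0.05, 0, 0, 0],
    [0, 0, 0.085, 0, 0, 0],
    [0, 0, 0.115, 0, 0, 0],
    [0, 0, 0.14, 0, 0, 0],
    [0, 0, 0.155, 0, 0, 0],
    [0, 0, 0.164, 0, 0, 0],
    [0, 0, 0.167, 0, 0, 0],
  ],
  grip=-1,
)

```text
clock: 11.9
tool_pos: [0.5325, -0.0645, 0.0209]
orientation: [180.0, -0.0, -96.7]
force: [0.2, -0.3, 0.4]
opening: 0.0006
gripper_force: 0.0
```

Call:
carry_out(
  rows=[
    [-0.005, 0, 0, 0, 0, 0],
    [-0.01, 0, 0, 0, 0, 0],
    [-0.015, 0, 0, 0, 0, 0],
    [-0.02, 0, 0, 0, 0, 0],
    [-0.022, 0, 0, 0, 0, 0],
    [-0.022, 0, 0, 0, 0, 0],
  ],
)

```text
clock: 12.65
tool_pos: [0.5349, -0.0427, 0.0211]
orientation: [-180.0, 0.0, -96.7]
force: [-0.1, -0.1, 0.9]
opening: 0.0004
gripper_force: 0.0
```

Call:
carry_out(
  rows=[
    [-0.002, 0, 0, 0, 0, 0],
    [-0.004, 0, 0, 0, 0, 0],
    [-0.006, 0, 0, 0, 0, 0],
    [-0.008, 0, 0, 0, 0, 0],
    [-0.01, 0, 0, 0, 0, 0],
    [-0.012, 0, 0, 0, 0, 0],
    [-0.014, 0, 0, 0, 0, 0],
    [-0.016, 0, 0, 0, 0, 0],
  ],
)

```text
clock: 13.65
tool_pos: [0.5367, -0.0269, 0.021]
orientation: [180.0, -0.0, -96.8]
force: [0.0, -2.4, 1.3]
opening: 0.0006
gripper_force: 1.5
```

Call:
carry_out(
  rows=[
    [-0.0015, 0, 0, 0, 0, 0],
    [-0.003, 0, 0, 0, 0, 0],
    [-0.0045, 0, 0, 0, 0, 0],
    [-0.006, 0, 0, 0, 0, 0],
  ],
)

```text
clock: 14.15
tool_pos: [0.5375, -0.0209, 0.021]
orientation: [180.0, 0.0, -96.8]
force: [1.0, -2.9, 0.9]
opening: 0.0005
gripper_force: 1.4
```

Call:
carry_out(
  rows=[
    [-0.0015, 0, 0, 0, 0, 0],
    [-0.003, 0, 0, 0, 0, 0],
    [-0.0045, 0, 0, 0, 0, 0],
    [-0.006, 0, 0, 0, 0, 0],
  ],
)

```text
clock: 14.65
tool_pos: [0.5381, -0.0149, 0.021]
orientation: [180.0, -0.0, -96.8]
force: [0.7, -3.0, 0.5]
opening: 0.0002
gripper_force: 1.3
```

Call:
carry_out(
  rows=[
    [-0.0015, 0, 0, 0, 0, 0],
    [-0.003, 0, 0, 0, 0, 0],
    [-0.0045, 0, 0, 0, 0, 0],
    [-0.006, 0, 0, 0, 0, 0],
  ],
)

```text
clock: 15.15
tool_pos: [0.5389, -0.009, 0.021]
orientation: [180.0, 0.0, -96.8]
force: [-1.2, -1.8, -0.8]
opening: 0.0008
gripper_force: 1.3
```

Call:
carry_out(
  rows=[
    [-0.0015, 0, 0, 0, 0, 0],
    [-0.003, 0, 0, 0, 0, 0],
    [-0.0045, 0, 0, 0, 0, 0],
    [-0.006, 0, 0, 0, 0, 0],
  ],
)

```text
clock: 15.65
tool_pos: [0.5396, -0.003, 0.0211]
orientation: [180.0, 0.0, -96.8]
force: [-0.5, -2.6, -0.7]
opening: 0.0002
gripper_force: 1.2
```

Call:
carry_out(
  rows=[
    [-0.001, 0, 0, 0, 0, 0],
    [-0.002, 0, 0, 0, 0, 0],
    [-0.003, 0, 0, 0, 0, 0],
    [-0.004, 0, 0, 0, 0, 0],
  ],
)

```text
clock: 16.15
tool_pos: [0.5399, 0.0007, 0.021]
orientation: [180.0, -0.0, -96.8]
force: [-0.3, -3.4, 0.2]
opening: 0.0003
gripper_force: 2.0
```

Call:
carry_out(
  rows=[
    [-0.001, 0, 0, 0, 0, 0],
    [-0.002, 0, 0, 0, 0, 0],
    [-0.003, 0, 0, 0, 0, 0],
    [-0.004, 0, 0, 0, 0, 0],
  ],
)

```text
clock: 16.65
tool_pos: [0.5405, 0.0049, 0.021]
orientation: [180.0, -0.0, -96.8]
force: [-0.2, -4.4, -1.3]
opening: 0.0006
gripper_force: 2.0
```

Call:
carry_out(
  rows=[
    [-0.001, 0, 0, 0, 0, 0],
    [-0.002, 0, 0, 0, 0, 0],
    [-0.003, 0, 0, 0, 0, 0],
    [-0.004, 0, 0, 0, 0, 0],
  ],
)

```text
clock: 17.15
tool_pos: [0.541, 0.0089, 0.021]
orientation: [180.0, 0.0, -96.8]
force: [-1.0, -4.1, -1.1]
opening: 0.0007
gripper_force: 1.9
```

Call:
carry_out(
  rows=[
    [-0.001, 0, 0, 0, 0, 0],
    [-0.002, 0, 0, 0, 0, 0],
    [-0.003, 0, 0, 0, 0, 0],
    [-0.004, 0, 0, 0, 0, 0],
  ],
)

```text
clock: 17.65
tool_pos: [0.5415, 0.0128, 0.021]
orientation: [180.0, -0.0, -96.8]
force: [-0.4, -2.9, -0.5]
opening: 0.0005
gripper_force: 1.8
```

Call:
carry_out(
  rows=[
    [-0.001, 0, 0, 0, 0, 0],
    [-0.002, 0, 0, 0, 0, 0],
    [-0.003, 0, 0, 0, 0, 0],
    [-0.004, 0, 0, 0, 0, 0],
    [-0.005, 0, 0, 0, 0, 0],
    [-0.006, 0, 0, 0, 0, 0],
  ],
)

```text
clock: 18.4
tool_pos: [0.5422, 0.0188, 0.0211]
orientation: [-180.0, -0.0, -96.8]
force: [0.1, -2.0, -1.0]
opening: 0.0003
gripper_force: 1.1
```

Call:
carry_out(
  rows=[
    [-0.001, 0, 0, 0, 0, 0],
    [-0.002, 0, 0, 0, 0, 0],
    [-0.003, 0, 0, 0, 0, 0],
    [-0.004, 0, 0, 0, 0, 0],
    [-0.005, 0, 0, 0, 0, 0],
    [-0.006, 0, 0, 0, 0, 0],
  ],
)

```text
clock: 19.15
tool_pos: [0.5429, 0.0247, 0.0211]
orientation: [-180.0, 0.0, -96.8]
force: [0.1, -1.6, -0.2]
opening: 0.0004
gripper_force: 1.3
```

Call:
carry_out(
  rows=[
    [-0.001, 0, 0, 0, 0, 0],
    [-0.002, 0, 0, 0, 0, 0],
    [-0.003, 0, 0, 0, 0, 0],
    [-0.004, 0, 0, 0, 0, 0],
  ],
)

```text
clock: 19.65
tool_pos: [0.5434, 0.0287, 0.0211]
orientation: [-180.0, 0.0, -96.8]
force: [0.4, -2.2, -0.1]
opening: 0.0005
gripper_force: 1.4
```

Call:
carry_out(
  rows=[
    [-0.0007, 0, 0, 0, 0, 0],
    [-0.0014, 0, 0, 0, 0, 0],
    [-0.002, 0, 0, 0, 0, 0],
  ],
)

```text
clock: 20.02
tool_pos: [0.5436, 0.0307, 0.0211]
orientation: [-180.0, -0.0, -96.8]
force: [-0.8, -3.5, -0.1]
opening: 0.0005
gripper_force: 1.4
```

```bash
python3 - <<'E'
from h import *
im,o=shot("w5");s=viewer.snapshot("side")[...,::-1]
w=cv2.resize(im[100:300,220:430],(420,400));z=cv2.resize(s[230:310,210:286],(380,400),interpolation=2)
cv2.imwrite("pics/c5.png",np.hstack([w,z]))
E
```

```text
(no output)
```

View pics/c5.png

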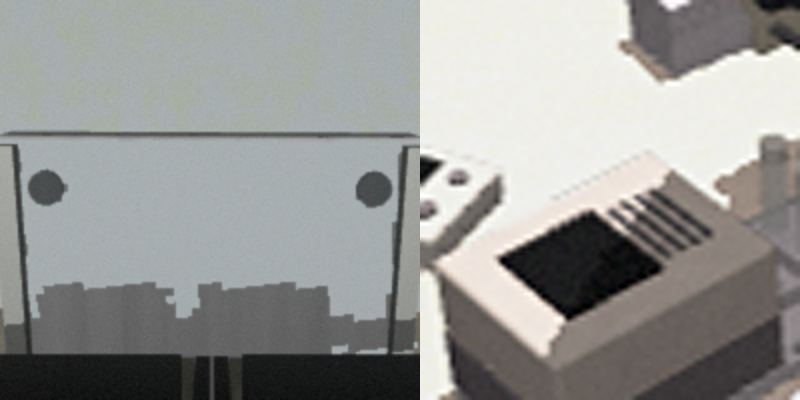

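The wrist view shows the fingers centred on the tray (screws at columns 46 and 374), with the carrier hidden behind the gripper. I'll keep pushing in small steps.

Call:
carry_out(
  rows=[
    [-0.0007, 0, 0, 0, 0, 0],
    [-0.0014, 0, 0, 0, 0, 0],
    [-0.002, 0, 0, 0, 0, 0],
  ],
)

```text
clock: 20.5
tool_pos: [0.5438, 0.0327, 0.021]
orientation: [180.0, -0.0, -96.8]
force: [-0.7, -3.6, 1.1]
opening: 0.0006
gripper_force: 1.4
```

Call:
carry_out(
  rows=[
    [-0.0007, 0, 0, 0, 0, 0],
    [-0.0014, 0, 0, 0, 0, 0],
    [-0.002, 0, 0, 0, 0, 0],
  ],
)

```text
clock: 20.88
tool_pos: [0.5441, 0.0347, 0.0211]
orientation: [180.0, 0.0, -96.8]
force: [0.4, -2.5, -0.6]
opening: 0.0003
gripper_force: 1.4
```

Call:
carry_out(
  rows=[
    [-0.0007, 0, 0, 0, 0, 0],
    [-0.0014, 0, 0, 0, 0, 0],
    [-0.002, 0, 0, 0, 0, 0],
  ],
)

```text
clock: 21.25
tool_pos: [0.5443, 0.0367, 0.0211]
orientation: [-180.0, 0.0, -96.8]
force: [0.1, -2.7, 0.1]
opening: 0.0002
gripper_force: 1.4
```

Call:
carry_out(
  rows=[
    [-0.0007, 0, 0, 0, 0, 0],
    [-0.0014, 0, 0, 0, 0, 0],
  ],
)

```text
clock: 21.5
tool_pos: [0.5445, 0.038, 0.0211]
orientation: [180.0, 0.0, -96.8]
force: [-0.2, -3.1, 0.1]
opening: 0.0007
gripper_force: 1.4
```

Call:
carry_out(
  rows=[
    [-0.0007, 0, 0, 0, 0, 0],
    [-0.0014, 0, 0, 0, 0, 0],
  ],
)

```text
clock: 21.75
tool_pos: [0.5446, 0.0394, 0.0211]
orientation: [-180.0, 0.0, -96.8]
force: [-0.0, -3.0, -0.4]
opening: 0.0006
gripper_force: 1.4
```

Call:
carry_out(
  rows=[
    [-0.0007, 0, 0, 0, 0, 0],
    [-0.0014, 0, 0, 0, 0, 0],
  ],
)

```text
clock: 22.0
tool_pos: [0.5448, 0.0408, 0.0211]
orientation: [180.0, -0.0, -96.8]
force: [-0.4, -3.1, 0.7]
opening: 0.0002
gripper_force: 1.4
```

Call:
carry_out(
  rows=[
    [-0.0007, 0, 0, 0, 0, 0],
    [-0.0014, 0, 0, 0, 0, 0],
  ],
)

```text
clock: 22.25
tool_pos: [0.5449, 0.0422, 0.0211]
orientation: [180.0, -0.0, -96.8]
force: [0.4, -3.0, -0.3]
opening: 0.0005
gripper_force: 1.4
```

Call:
carry_out(
  rows=[
    [-0.0007, 0, 0, 0, 0, 0],
    [-0.0014, 0, 0, 0, 0, 0],
  ],
)

```text
clock: 22.5
tool_pos: [0.5451, 0.0436, 0.0211]
orientation: [-180.0, 0.0, -96.8]
force: [-0.1, -3.0, 0.3]
opening: 0.0002
gripper_force: 1.4
```

Call:
carry_out(
  rows=[
    [-0.0007, 0, 0, 0, 0, 0],
    [-0.0014, 0, 0, 0, 0, 0],
  ],
)

```text
clock: 22.75
tool_pos: [0.5456, 0.0453, 0.0211]
orientation: [-180.0, 0.0, -96.8]
force: [-0.2, -0.2, -0.5]
opening: 0.0004
gripper_force: 0.2
```

Call:
carry_out(
  rows=[
    [-0.0007, 0, 0, 0, 0, 0],
    [-0.0014, 0, 0, 0, 0, 0],
  ],
)

```text
clock: 23.0
tool_pos: [0.5457, 0.0466, 0.0211]
orientation: [-180.0, 0.0, -96.8]
force: [-0.2, 0.1, -0.1]
opening: 0.0005
gripper_force: 0.0
```

The force fell to zero, so the carrier seems to have dropped over the pin. I'll press gently to confirm the stop.

Call:
carry_out(
  rows=[
    [-0.0005, 0, 0, 0, 0, 0],
    [-0.001, 0, 0, 0, 0, 0],
  ],
)

```text
clock: 23.25
tool_pos: [0.5456, 0.0472, 0.0211]
orientation: [-180.0, -0.0, -96.8]
force: [0.2, -2.0, 1.0]
opening: -0.0001
gripper_force: 1.5
```

Call:
carry_out(
  rows=[
    [-0.0005, 0, 0, 0, 0, 0],
    [-0.0005, 0, 0, 0, 0, 0],
  ],
)

```text
clock: 23.5
tool_pos: [0.5455, 0.0475, 0.0211]
orientation: [180.0, -0.0, -96.8]
force: [-0.3, -4.1, 2.3]
opening: 0.0004
gripper_force: 1.9
```

Call:
carry_out(
  rows=[
    [-0.0008, 0, 0, 0, 0, 0],
    [-0.0008, 0, 0, 0, 0, 0],
  ],
)

```text
clock: 23.75
tool_pos: [0.5457, 0.0485, 0.0211]
orientation: [180.0, -0.0, -96.8]
force: [-0.5, -4.6, 2.5]
opening: 0.0001
gripper_force: 2.0
```

Call:
carry_out(
  rows=[
    [-0.0008, 0, 0, 0, 0, 0],
    [-0.0008, 0, 0, 0, 0, 0],
  ],
)

```text
clock: 24.0
tool_pos: [0.5458, 0.0494, 0.0211]
orientation: [180.0, -0.0, -96.8]
force: [-0.1, -4.6, 2.3]
opening: 0.0006
gripper_force: 2.0
```

Call:
carry_out(
  rows=[
    [-0.0008, 0, 0, 0, 0, 0],
    [-0.0008, 0, 0, 0, 0, 0],
  ],
)

```text
clock: 24.25
tool_pos: [0.5459, 0.0502, 0.0211]
orientation: [180.0, -0.0, -96.8]
force: [-0.9, -3.6, 3.7]
opening: 0.0007
gripper_force: 2.2
```

Call:
carry_out(
  rows=[
    [-0.0006, 0, 0, 0, 0, 0],
    [-0.0006, 0, 0, 0, 0, 0],
  ],
)

```text
clock: 24.5
tool_pos: [0.5458, 0.0504, 0.0211]
orientation: [180.0, -0.0, -96.8]
force: [0.3, -6.8, 3.9]
opening: 0.0008
gripper_force: 3.3
```

Call:
carry_out(
  rows=[
    [-0.0004, 0, 0, 0, 0, 0],
    [-0.0004, 0, 0, 0, 0, 0],
  ],
)

```text
clock: 24.75
tool_pos: [0.5458, 0.0505, 0.0211]
orientation: [180.0, -0.1, -96.8]
force: [-0.4, -8.4, 3.9]
opening: 0.0008
gripper_force: 4.1
```

It has stopped dead: the force rises with no further travel. I'll back off and check.

Call:
carry_out(
  rows=[
    [0.002, 0, 0, 0, 0, 0],
    [0.006, 0, 0, 0, 0, 0],
    [0.015, 0, 0, 0, 0, 0],
    [0.03, 0, -0.005, 0, 0, 0],
    [0.05, 0, -0.03, 0, 0, 0],
    [0.07, 0, -0.07, 0, 0, 0],
    [0.09, 0, -0.11, 0, 0, 0],
    [0.1, 0, -0.13, 0, 0, 0],
  ],
)

```text
clock: 25.75
tool_pos: [0.5347, -0.0497, 0.1539]
orientation: [-179.8, 0.1, -96.8]
force: [0.6, 0.9, -0.9]
opening: 0.0002
gripper_force: 0.0
```

Call:
carry_out(
  rows=[
    [0.03, 0, -0.02, 0, 0, 0],
    [0.03, 0, -0.02, 0, 0, 0],
    [0.03, 0, -0.02, 0, 0, 0],
  ],
)

```text
clock: 26.12
tool_pos: [0.5302, -0.0783, 0.1708]
orientation: [180.0, 0.0, -96.8]
force: [-0.8, 0.1, -0.5]
opening: 0.0005
gripper_force: 0.0
```

```bash
python3 - <<'E'
from h import *
im,o=shot("w6");s=viewer.snapshot("side")[...,::-1];cv2.imwrite("pics/side6.png",s);print(o["tool_pos"],o["orientation"])
w=cv2.resize(im[150:290,225:435],(450,300));z=cv2.resize(s[245:315,240:345],(450,300),interpolation=2)
cv2.imwrite("pics/c6.png",np.vstack([w,z]))
E
```

```text
[ 0.53022097 -0.07828823  0.17084048] [ 1.79988348e+02  1.84151724e-02 -9.68303221e+01]
```

View pics/c6.png

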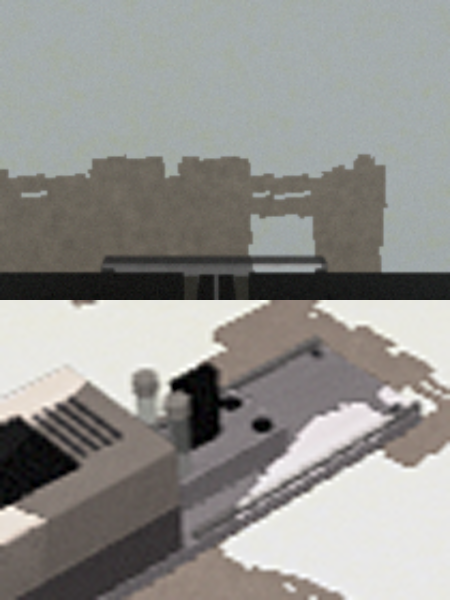

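The carrier's block, handle and tubes stand upright outside the hood in the side view, with tube tops near (274,262) and (282,267). I'll check these numerically against the flat and 3°-tilted cases.

```bash
python3 - <<'E'
from h import *
S=cam("side");y=np.radians(83.2);u=np.array([np.cos(y),np.sin(y),0]);v=np.array([-u[1],u[0],0]);Z=np.array([0,0,1.])
back=np.array([.5458,.0505,.012])+.0095*u
def P(x,yy,z,t):
    c,s=np.cos(t),np.sin(t);X=x+.05;return back+(X*c-z*s)*u+yy*v+(X*s+z*c)*Z
pts={"tubeL":(.0245,-.0145,.075),"tubeN":(.0245,.0145,.075),"hole?":None,"hBackTopN":(-.015,.006,.072),"hFrontTopF":(.015,-.006,.072),"blkBackTopN":(-.05,.025,.022),"blkBackBotN":(-.05,.025,0),"blkFrontishTopN":(.0,.025,.022),"blkFrontishBotN":(0,.025,0)}
f=lambda q:((q-[240,245])*300/70+[0,300]).round(1)
for k,p in pts.items():
    if p:print(k,"flat",f(proj(S,P(*p,0))),"tilt",f(proj(S,P(*p,.052))))
s=cv2.imread("pics/side6.png").max(2)
print("cols around near block face, rows 268..305")
for c in range(284,310,4): print(c,s[268:305,c].tolist())
E
```

```text
tubeL flat [145.4 374.2] tilt [150.4 366.1]
tubeN flat [176.9 396.4] tilt [182.  388.3]
hBackTopN flat [220.6 365.6] tilt [225.4 360.6]
hFrontTopF flat [167.7 377.9] tilt [172.5 370.7]
blkBackTopN flat [289.  421.9] tilt [290.4 421.1]
blkBackBotN flat [289.8 450.3] tilt [289.8 450.3]
blkFrontishTopN flat [225.3 458.2] tilt [226.7 453.9]
blkFrontishBotN flat [226.8 486.8] tilt [226.7 483.4]
cols around near block face, rows 268..305
284 [44, 42, 48, 52, 25, 29, 30, 39, 41, 39, 42, 52, 114, 123, 123, 117, 118, 121, 137, 105, 97, 94, 93, 94, 94, 101, 133, 135, 137, 138, 129, 118, 124, 140, 125, 98, 96]
288 [18, 13, 20, 9, 12, 6, 13, 13, 0, 1, 104, 134, 132, 130, 131, 128, 127, 88, 93, 92, 92, 94, 94, 127, 135, 138, 137, 139, 116, 104, 84, 109, 104, 96, 98, 133, 152]
292 [26, 15, 81, 137, 133, 132, 114, 113, 133, 133, 131, 132, 130, 132, 126, 94, 93, 94, 96, 96, 112, 120, 136, 138, 136, 133, 113, 103, 81, 116, 109, 93, 96, 196, 242, 201, 199]
296 [88, 83, 129, 129, 128, 128, 128, 132, 134, 132, 129, 131, 102, 95, 93, 93, 96, 94, 100, 136, 133, 134, 130, 181, 213, 128, 127, 191, 114, 99, 152, 238, 235, 232, 232, 233, 233]
300 [129, 129, 139, 133, 79, 21, 5, 24, 131, 136, 104, 92, 95, 94, 98, 93, 97, 130, 193, 191, 240, 221, 185, 121, 148, 134, 108, 94, 183, 236, 233, 233, 233, 232, 232, 232, 232]
304 [129, 126, 130, 133, 133, 134, 117, 127, 87, 92, 97, 92, 90, 91, 184, 239, 235, 234, 231, 221, 184, 88, 162, 109, 101, 104, 238, 235, 234, 231, 231, 232, 232, 233, 233, 232, 234]
308 [127, 128, 130, 129, 132, 129, 131, 129, 128, 122, 188, 239, 236, 233, 233, 234, 230, 207, 126, 122, 186, 118, 94, 185, 238, 234, 232, 232, 232, 232, 234, 232, 232, 232, 232, 232, 233]
```

All the observed points fit the flat pose and not the tilted one. The hole is about 22 mm inside the mouth, so the tongue lies over the whole pin range. Flat there means docked, so I'm handing in.

```bash
python3 -c "
from plant import workorder;print(workorder.close_job())"
```

```text
the job is handed in; nothing more can be done
None
```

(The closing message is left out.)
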